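Bayonet filter cap on the rinse-water filter

TASK

First lift the red dust cover off the rinse-water filter housing and set it down knob-up inside the blue tray. Then fit the blue filter cap: line its yellow marks up with the yellow tabs of the housing, push it in against the spring, turn it clockwise about a quarter turn to the green tabs and let it spring up so that it is locked, and let go. Leave the wash bottle, the specimen jar, the tube rack and the wooden block where they stand.

Things in the scene. Friction and masses are not known exactly. Their poses are not given: they have to be found in the camera images.
- housing: Filter housing fixed to the bench: upright metal cylinder 92 mm across, open mouth (rim) 94 mm above the bench, on a square foot 112 mm wide, 12 mm high; a pipe stub, up to 51 mm height, runs along its -x out to 88 mm. Origin: centre of its underside, z up. Green tabs (locked position) lie on its +x and -x, yellow tabs (entry notches) at +80 deg (counter-clockwise from above) and opposite.
- mouth (a point): Centre of the mouth, at rim height. Bore 52 mm diameter, with two opposite entry notches about 16 mm wide, open out to 72 mm diameter. Cap fully pushed in: its flange on the rim, its origin 29 mm below this point; it can turn only with its origin over 26 mm below. Locked: origin about 21 mm below, flange 8 mm above the rim. Merely standing in the notches: origin about 15 mm below.
- entry (a point): Top of one yellow tab (12 x 10 mm, outside the wall, 51 mm from the axis), beside one entry notch; its twin is opposite. The cap's lugs go down here. From each notch a channel under the 12 mm thick lip runs clockwise (from above) to the locked position; turning the other way is blocked.
- lock (a point): Top of one green tab (same size, 51 mm from the axis), 80 deg clockwise from a yellow tab; its twin is opposite. Here a pocket in the underside of the lip, 5 mm above the channel, takes the lug when the spring lifts the cap; a rigid stop lies just past it (about 4 deg of play).
- spring_plate (a joint): White spring-loaded round plate (44 mm) inside the housing that the cap's plug presses on. 0 = fully up (its top 79 mm above the bench), value in m grows downwards; about 0.006 with the cap locked, 0.014 with the cap fully pushed in. Spring: about 3 N at 0, rising 0.7 N per mm (12.6 N at 0.014).
- filter_cap: Loose blue cap, 105 to 210 g, starts upright at any yaw. Origin: centre of its plug's underside, z up. Grey plug 47 mm diameter, 0 to 29 mm high, foot chamfered; two brass lugs on its +x and -x, 10 mm wide, 8 to 14 mm high, out to 32.5 mm radius; flange 88 mm diameter, 29 to 35 mm; yellow marks on top along x; square knob 26 x 26 mm, sides along x and y, 35 to 73 mm. Either lug fits either notch.
- dust_cover: Loose red dust cover, 80 g, starts lying on the housing's mouth. Origin: centre of the underside of its foot. Foot 44 mm diameter, 8 mm high (inside the bore); disc 94 mm diameter from 8 to 14 mm; round knob 28 mm diameter from 14 to 52 mm height. It simply lifts off.
- tray: Open blue tray fixed to the bench, 170 mm (its x) by 150 mm (its y) outside, 50 mm high, walls and floor 5 mm. Origin: centre of its underside.
- wash_bottle: Loose white wash bottle with a red cap, 66 mm diameter, 180 mm tall, 350 g; a bystander. Origin: centre of its underside.
- specimen_jar: Loose amber specimen jar with a white cap, 58 mm diameter, 75 mm tall, 180 g; a bystander. Origin: centre of its underside.
- fish_block: Loose wooden fish-holding block: base 100 mm (its x) by 70 mm (its y), with two upright boards, 78 mm tall in all, 400 g; a bystander. Origin: centre of its underside.
- tube_rack: Loose white rack with sample tubes, 64 mm (its x) by 200 mm (its y), 100 mm tall, 600 g; a bystander. Origin: centre of its underside.
Mind the look-alikes: they are no part of the job. There is more than one size of the dust_cover; the one meant has the size given above.

How it is judged:
On the way, in this order (a step that is already met when the one before it is completed fails the run):
1. the dust cover stands knob-up on the floor of the tray (x of dust_cover in the frame of tray between -0.08 and 0.08 m and y of dust_cover in the frame of tray between -0.07 and 0.07 m and z of dust_cover in the frame of tray below 0.02 m and angle between dust_cover's own z axis and vertical below 0.25 rad and linear speed of dust_cover below 0.03 m/s), for 0.2 s.
2. the filter cap is pushed in against the spring, in the mouth (value of joint spring_plate above 0.011 m and horizontal distance between filter_cap and housing below 0.005 m), for 0.05 s.
At the end, for the whole second after the job is handed in: Cap locked and at rest: within 5 mm of the housing axis, lugs within 0.15 rad of the green tabs, origin 70.5 to 75.8 mm above the housing's, tilt under 0.12 rad. Dust cover at rest knob-up (tilt under 0.25 rad) in the tray, origin under 20 mm above the tray's underside (x of dust_cover in the frame of tray between -0.08 and 0.08 m and y of dust_cover in the frame of tray between -0.07 and 0.07 m and z of dust_cover in the frame of tray below 0.02 m and angle between dust_cover's own z axis and vertical below 0.25 rad and linear speed of each of dust_cover, filter_cap below 0.02 m/s and horizontal distance between filter_cap and housing below 0.005 m and z of filter_cap in the frame of housing between 0.0705 and 0.0758 m and angle between the x axis of filter_cap and the x axis of housing, either way round below 0.15 rad and angle between filter_cap's own z axis and vertical below 0.12 rad); the robot touches nothing.
It fails at once if the wash bottle is pushed more than 25 mm or tipped over (distance of wash_bottle from where it was at the start of the episode above 0.025 m or angle between wash_bottle's own z axis and vertical above 0.35 rad).
It fails at once if the specimen jar is pushed more than 25 mm or tipped over (distance of specimen_jar from where it was at the start of the episode above 0.025 m or angle between specimen_jar's own z axis and vertical above 0.35 rad).
It fails at once if the tube rack is pushed more than 25 mm or tipped over (distance of tube_rack from where it was at the start of the episode above 0.025 m or angle between tube_rack's own z axis and vertical above 0.35 rad).
It fails at once if the wooden block is pushed more than 25 mm or tipped over (distance of fish_block from where it was at the start of the episode above 0.025 m or angle between fish_block's own z axis and vertical above 0.35 rad).
It also fails if it takes over 70 s, if anything falls off the work surface, if the arm or the gripper's body presses on something with over 40 N, if the wrist force passes 120 N, or if a joint passes its speed limit or range.

ROBOT

A 6-joint arm with a two-finger parallel gripper is mounted at the origin on the work surface. World frame = base frame: x ahead of the robot, y to its left, z up, the work surface at z = 0. Lengths are in m, angles in rad, forces in N, time in s.
With the tool pointing down it reaches from about 0.225 to 0.875 m from the base axis. Payload 3.4 kg.
Tool frame: the origin (TCP) lies at the very end of the fingers, on their centre line; the grasp point (between the pads) lies 19 mm behind it; z points along the fingers, y is the direction in which the jaws open and shut (so a half turn about z gives the same grasp; the last joint's range is limited). The gripper opens to 85 mm and grips with 20 to 120 N. Pads are 22 mm wide; open, the fingers measure 114 mm over their backs; the gripper's body (76 mm by 85 mm) begins 54 mm behind the grasp point. The pads swing forward as they close: fully open they stand 13 mm farther back than shut.
Start: joints at [-0.121, 0.276, 1.505, -0, 1.361, -0.121], TCP at [0.575, -0, 0.231] pointing down, gripper open.
Joint ranges: [-2.89, 2.89], [-0.75, 2.08], [0.22, 2.7], [-1.18, 4.32], [0.11, 2.71], [-2.7, 2.7]. Speed limits (rad/s): [2.57, 2.57, 3.14, 3.14, 3.14, 3.14].

INTERFACE

Orientations are given as a unit quaternion [w, x, y, z].
In Python, from rig import telemetry, imaging, manip, finder gives the robot as it stands.
- The arm moves only by the tool arm_command, never from a script. Its argument "steps" is a list of rows, each a list of 3 entries, a list of its own where there are three numbers: the turn, a rotation vector about the world's x, y, z in rad, then the shift along the world's x, y, z in mm, then the closure in counts, from 0 (fully open) to 255 (shut). In form: [[[rx, ry, rz], [dx, dy, dz], grip], ...]. A call has 1 to 20 rows; each row shifts and turns the commanded pose from where the row before left it; what a row does not reach is not made up. A row lasts 1/8 s, in which the tool goes at most 62.5 mm and 10.7 degrees, less where a joint would pass 70% of its speed; a pose out of reach is approached as far as the arm can. A call is refused whole if a number of a shift passes 62.5 or a number of a turn 0.188, either way. A call with a gripper value outside its range is refused whole. The fingers move at their own pace and stop on an object; "newtons" is the grip in N (left out, the last holds). Time passes only in rows, so rows that do not move let the fingers close. It gives the time, the measured TCP pose, the force and the opening at its end, in the units of the state.
- telemetry.get_state(): the state, without advancing time (a new reading comes with each control period).
- imaging.get_image(name): name is "scene" or "side" or "wrist"; returns the picture (480x640x3 uint8, blue, green, red); there is no depth.
- imaging.camera_params(name): a dict with "intrinsics" (3x3 intrinsics, pixels), "R" (3x3) and "t" (3): a world point X has camera coordinates R X + t. Camera axes: x right, y down, z forward; pixel columns grow to the right and rows downward; lengths in m; the calibration is good to about 2 mm. A picture is of the moment at which its call begins: read the wrist's pose just before it. camera_params takes no time and is no camera call; for the wrist camera it gives the pose at the moment of the call.
- manip.sign_off(): hands the job in, once; it reports no verdict.
Trained networks look in the newest picture that a camera, given by its name, has taken for a name from the list of things; names that differ only in an ending like _2 or _b are one class to them, and where a whole thing is asked for, a point or a joint stands for the part that bears it (a point fixed in the world has none). Each returns a list of dicts, best first, with "score" (0 to 1); they miss things now and then, are a little off and sometimes report something else, mostly with a low value. They report only what shows in the picture. A call takes as long as a camera call. They do not tell look-alikes from the thing itself.
- finder.cut_out(camera, thing): "pixels" (480x640 bool, what is visible of it) and "extent" ([left, top, width, height] in pixels, round what is visible of it).
The state is a dict: "clock": time; "qpos": joint angles; "qd": joint speeds; "effort": joint torques, N m; "position": TCP position; "ee_rot": TCP orientation; "contact_force": force on the tool from outside, world axes, zero at the start; "moment": the same for the moment, N m; "width": finger opening in m.
Only numpy, scipy, OpenCV 4.12 (cv2) and the standard library are available. Lean on these libraries where they do the work, as an engineer would, in place of code of your own. Each camera call takes 0.05 s, during which the arm holds its last target.

## Working session

There is one attempt and no reset: what is moved stays moved. The work goes in short steps, Python scripts to look and compute and a tool call to move; the robot and the scene stay as the last step left them, time stands still between calls to the robot, and variables do not carry over. Pictures are saved under pics/ and viewed, and the job is handed in when it is done.

Besides the shell and the picture viewer there is one more tool, called after ">>>" as name(argument=value, ...), one argument or row to a line, values as JSON. arm_command: Moves the arm, as the interface text tells. Its arguments: {"type":"object","properties":{"steps":{"type":"array"},"newtons":{"type":"number"}},"required":["steps"]}

```bash
ls; mkdir -p pics; cat > h.py <<'E'
import sys; sys.path.insert(0,'.')
import numpy as np, cv2
from rig import telemetry, imaging, manip, finder
def P(n):
    c=imaging.camera_params(n); return np.array(c["intrinsics"]),np.array(c["R"]),np.array(c["t"])
def ray(n,u,v,z,cam=None):
    K,R,t=cam or P(n); d=R.T@np.linalg.inv(K)@np.array([u,v,1.]); C=-R.T@t
    s=(z-C[2])/d[2]; return C+s*d
def proj(n,X,cam=None):
    K,R,t=cam or P(n); p=K@(R@np.array(X,float).T+t[:,None]) if np.ndim(X)>1 else K@(R@np.array(X,float)+t)
    return (p[:2]/p[2]).T
E
python3 - <<'E'
from h import *
for n in ["scene","side","wrist"]:
    im=imaging.get_image(n); cv2.imwrite(f"pics/{n}0.png",im)
    K,R,t=P(n); print(n,K.round(1).tolist(),(-R.T@t).round(3),R[2].round(3))
print(telemetry.get_state())
E
```

```text
pics
scene [[530.4, 0.0, 318.5], [0.0, 530.4, 240.9], [0.0, 0.0, 1.0]] [1.243 0.218 0.842] [-0.669 -0.203 -0.715]
side [[444.6, 0.0, 318.9], [0.0, 444.6, 238.6], [0.0, 0.0, 1.0]] [ 0.372 -0.762  0.688] [ 0.177  0.771 -0.612]
wrist [[395.1, 0.0, 321.0], [0.0, 395.1, 236.8], [0.0, 0.0, 1.0]] [0.575 0.065 0.374] [-0.001 -0.26  -0.966]
{'clock': 0.15, 'qpos': array([-1.20975885e-01,  2.76448068e-01,  1.50581613e+00,  1.15979074e-05,
        1.36070404e+00, -1.20982638e-01]), 'qd': array([ 0.00020586, -0.00144353, -0.00327618, -0.00144337, -0.00099393,
       -0.00058502]), 'effort': array([ 9.65923646e-04, -4.17143512e+01, -2.46032345e+01, -1.26433165e-04,
        7.58384820e-03, -3.43765259e-05]), 'position': array([5.74617775e-01, 5.91086966e-05, 2.30649813e-01]), 'ee_rot': array([-5.44980707e-04,  7.07105084e-01,  7.07108143e-01, -4.19631455e-04]), 'contact_force': array([ 0.13982574, -0.07113122, -0.27071599]), 'moment': array([-0.0202131 ,  0.01340708,  0.00750536]), 'width': 0.08534055336315131}
```

View pics/scene0.png

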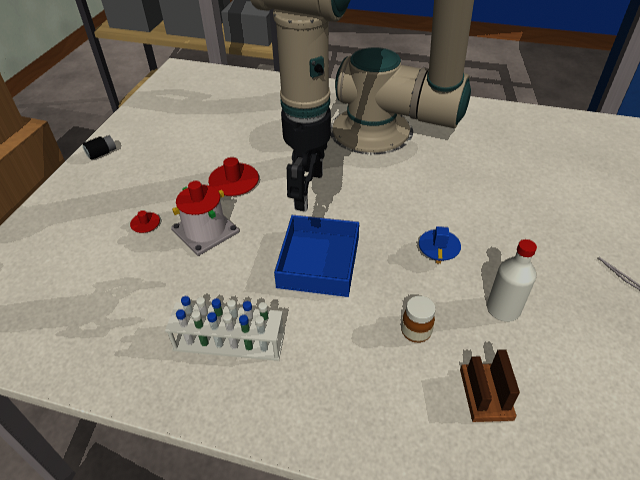

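View pics/side0.png

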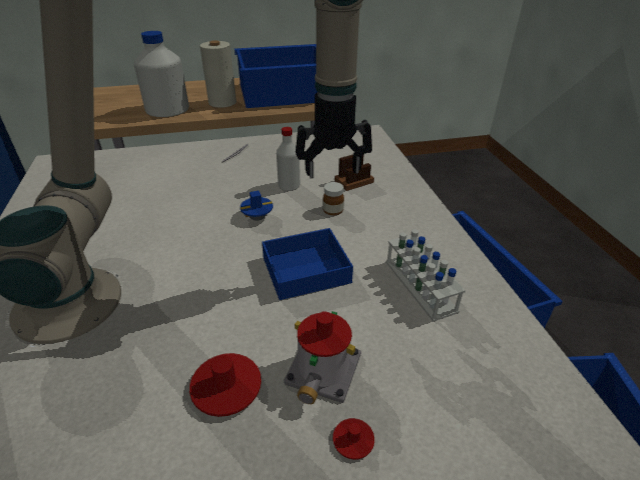

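View pics/wrist0.png

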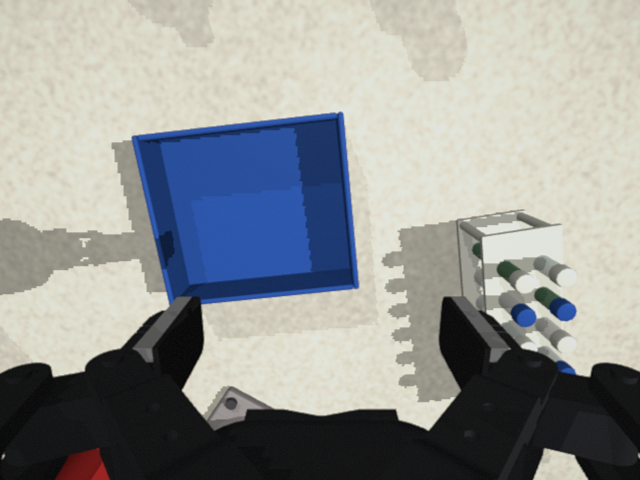

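Candidates for the dust cover are the red covers at scene (200,195), on the housing, (234,177), larger and on the bench, and (145,221), small and on the bench. By the description it's the one on the housing at (200,195). I'll check its size and measure everything.

```bash
python3 - <<'E'
from h import *
ims={}
for n in ["scene","side"]:
    ims[n]=imaging.get_image(n)
    for th in ["dust_cover","filter_cap","housing","tray","wash_bottle","specimen_jar","fish_block","tube_rack"]:
        try:
            for r in finder.cut_out(n,th)[:4]:
                m=r["pixels"]; ys,xs=np.nonzero(m); print(n,th,round(r["score"],2),np.round(r["extent"]).tolist(),xs.mean().round(1),ys.mean().round(1))
                np.save(f"/tmp/{n}_{th}_{int(r['extent'][0])}.npy",m)
        except Exception as e: print(n,th,e)
a=cv2.resize(ims["scene"][140:260,110:290],None,fx=4,fy=4,interpolation=cv2.INTER_CUBIC)
b=cv2.resize(ims["scene"][210:280,400:480],None,fx=6,fy=6,interpolation=cv2.INTER_CUBIC)
c=cv2.resize(ims["side"][290:430,270:390],None,fx=4,fy=4,interpolation=cv2.INTER_CUBIC)
d=cv2.resize(ims["side"][175:235,225:290],None,fx=7,fy=7,interpolation=cv2.INTER_CUBIC)
for k,i in zip("abcd",[a,b,c,d]): cv2.imwrite(f"pics/c_{k}.png",i)
h=max(c.shape[0],d.shape[0]); 
E
```

```text
scene dust_cover 0.98 [209.0, 157.0, 49.0, 39.0] 233.6 177.0
scene dust_cover 0.96 [128.0, 210.0, 30.0, 23.0] 144.0 221.7
scene dust_cover 0.76 [177.0, 183.0, 45.0, 36.0] 197.3 198.4
scene filter_cap 0.56 [421.0, 226.0, 40.0, 37.0] 439.5 243.8
scene filter_cap 0.42 [276.0, 219.0, 80.0, 77.0] 317.5 255.5
scene housing 0.89 [171.0, 190.0, 67.0, 64.0] 203.7 228.6
scene tray 0.78 [276.0, 217.0, 83.0, 77.0] 317.4 255.4
scene wash_bottle 0.66 [486.0, 238.0, 51.0, 81.0] 512.8 282.8
scene specimen_jar 0.81 [402.0, 295.0, 32.0, 46.0] 418.2 318.5
scene fish_block 0.97 [462.0, 349.0, 58.0, 73.0] 490.4 388.1
scene tube_rack 0.89 [164.0, 296.0, 120.0, 65.0] 226.0 328.7
scene tube_rack 0.46 [462.0, 348.0, 56.0, 76.0] 490.2 387.9
side dust_cover 0.91 [335.0, 416.0, 36.0, 46.0] 352.5 438.5
side dust_cover 0.82 [192.0, 354.0, 72.0, 63.0] 224.3 384.2
side dust_cover 0.78 [294.0, 313.0, 60.0, 42.0] 323.4 333.9
side dust_cover 0.47 [262.0, 226.0, 92.0, 73.0] 305.8 262.8
side filter_cap 0.76 [240.0, 189.0, 34.0, 32.0] 255.6 205.8
side housing 0.86 [282.0, 315.0, 77.0, 88.0] 321.5 373.8
side tray 0.88 [261.0, 230.0, 92.0, 68.0] 305.8 262.7
side wash_bottle 0.63 [276.0, 128.0, 27.0, 61.0] 287.0 162.3
side specimen_jar 0.63 [320.0, 182.0, 21.0, 29.0] 332.5 198.4
side fish_block 0.72 [285.0, 311.0, 75.0, 93.0] 321.7 373.8
side fish_block 0.65 [332.0, 154.0, 44.0, 35.0] 352.3 173.7
side tube_rack 0.85 [388.0, 230.0, 78.0, 90.0] 424.4 274.9
```

View pics/c_a.png

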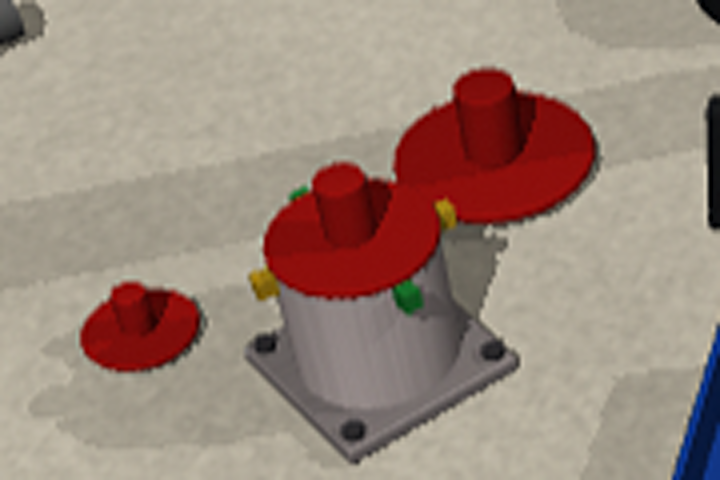

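View pics/c_b.png

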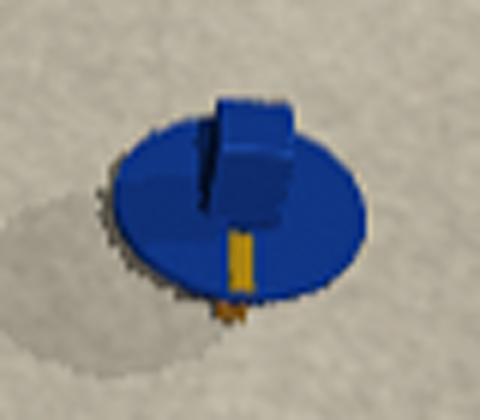

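View pics/c_c.png

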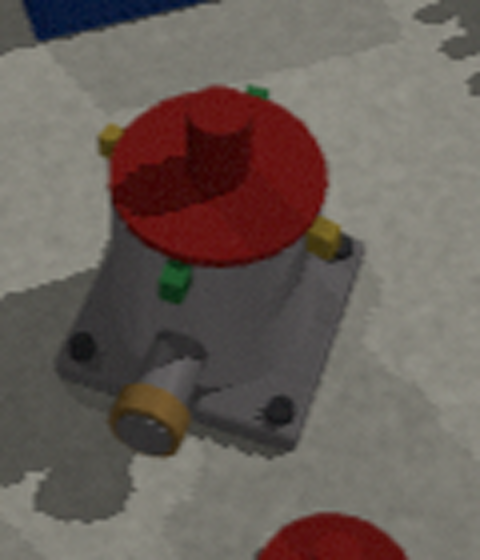

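View pics/c_d.png

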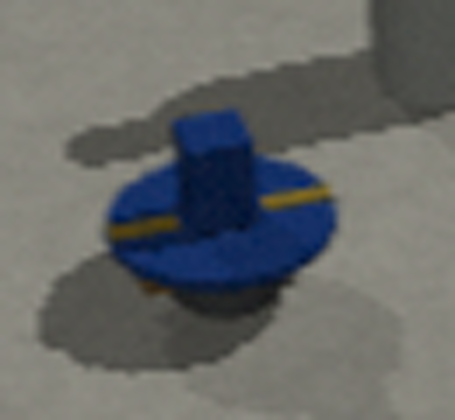

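```bash
python3 - <<'E'
from h import *
from scipy.optimize import least_squares as ls
C={n:P(n) for n in ["scene","side"]}
# housing tabs
obs=[("scene",(175.5,211),'y'),("scene",(221.5,193.2),'y'),("scene",(185,188.7),'g'),("scene",(212,213.5),'g'),
("side",(298,325),'y'),("side",(350.7,350),'y'),("side",(334,313),'g'),("side",(313.7,360),'g')]
for n,p,k in obs: print(n,k,ray(n,*p,0.088,C[n]).round(4))
E
```

```text
scene y [ 0.5318 -0.3118  0.088 ]
scene y [ 0.4532 -0.2403  0.088 ]
scene g [ 0.4598 -0.3248  0.088 ]
scene g [ 0.519  -0.2336  0.088 ]
side y [ 0.4545 -0.2411  0.088 ]
side y [ 0.5302 -0.3137  0.088 ]
side g [ 0.5235 -0.2274  0.088 ]
side g [ 0.4658 -0.3199  0.088 ]
```

```bash
python3 - <<'E'
from h import *
C={n:P(n) for n in ["scene","side"]}
def g(n,s,z):
    for u,v in s: print("   ",n,(u,v),z,ray(n,u,v,z,C[n]).round(4))
print("disc of 3 covers");
import glob
for f in sorted(glob.glob("/tmp/s*_dust_cover_*.npy")):
    m=np.load(f).astype(np.uint8); n="scene" if "scene" in f else "side"
    c=max(cv2.findContours(m,0,2)[0],key=cv2.contourArea).reshape(-1,2)
    z=0.1 if ("_177" in f or "_294" in f) else 0.014
    X=np.array([ray(n,u,v,z,C[n])[:2] for u,v in c]); print(f,z,"min",X.min(0).round(3),"max",X.max(0).round(3))
for f in sorted(glob.glob("/tmp/s*_*.npy")):
    m=np.load(f); n="scene" if "scene" in f else "side"
    ys,xs=np.nonzero(m); print(f, ray(n,xs.mean(),ys.mean(),0.04,C[n]).round(3))
# cap
g("scene",[(400+230/6,210+312/6)],.011)
g("scene",[(400+240/6,210+262/6)],.035)
g("scene",[(400+255/6,210+125/6)],.073)
g("side",[(225+219/7,175+130/7)],.073)
g("side",[(225+110/7,175+235/7),(225+331/7,175+193/7)],.035)
E
```

```text
disc of 3 covers
/tmp/scene_dust_cover_128.npy 0.014 min [ 0.479 -0.449] max [ 0.548 -0.384]
/tmp/scene_dust_cover_176.npy 0.014 min [ 0.348 -0.384] max [ 0.463 -0.28 ]
/tmp/scene_dust_cover_208.npy 0.014 min [ 0.233 -0.343] max [ 0.379 -0.219]
/tmp/side_dust_cover_191.npy 0.014 min [ 0.255 -0.34 ] max [ 0.377 -0.217]
/tmp/side_dust_cover_261.npy 0.014 min [ 0.422 -0.099] max [0.618 0.126]
/tmp/side_dust_cover_294.npy 0.1 min [ 0.444 -0.327] max [ 0.539 -0.228]
/tmp/side_dust_cover_334.npy 0.014 min [ 0.473 -0.456] max [ 0.538 -0.389]
/tmp/scene_dust_cover_128.npy [ 0.536 -0.397  0.04 ]
/tmp/scene_dust_cover_176.npy [ 0.434 -0.316  0.04 ]
/tmp/scene_dust_cover_208.npy [ 0.34  -0.265  0.04 ]
/tmp/scene_filter_cap_275.npy [0.534 0.001 0.04 ]
/tmp/scene_filter_cap_420.npy [0.436 0.238 0.04 ]
/tmp/scene_fish_block_462.npy [0.747 0.359 0.04 ]
/tmp/scene_housing_171.npy [ 0.522 -0.26   0.04 ]
/tmp/scene_specimen_jar_401.npy [0.638 0.223 0.04 ]
/tmp/scene_tray_276.npy [0.534 0.    0.04 ]
/tmp/scene_tube_rack_164.npy [ 0.753 -0.111  0.04 ]
/tmp/scene_tube_rack_461.npy [0.746 0.359 0.04 ]
/tm
[... 387 characters left out ...]
0.724 0.336 0.04 ]
/tmp/side_housing_282.npy [ 0.48  -0.315  0.04 ]
/tmp/side_specimen_jar_320.npy [0.634 0.218 0.04 ]
/tmp/side_tray_260.npy [ 0.511 -0.025  0.04 ]
/tmp/side_tube_rack_388.npy [ 0.753 -0.12   0.04 ]
/tmp/side_wash_bottle_275.npy [0.548 0.447 0.04 ]
    scene (438.3333333333333, 262.0) 0.011 [0.4607 0.2426 0.011 ]
    scene (440.0, 253.66666666666666) 0.035 [0.4592 0.2423 0.035 ]
    scene (442.5, 230.83333333333334) 0.073 [0.4306 0.2384 0.073 ]
    side (256.2857142857143, 193.57142857142858) 0.073 [0.433  0.2336 0.073 ]
    side (240.71428571428572, 208.57142857142856) 0.035 [0.3886 0.2299 0.035 ]
    side (272.2857142857143, 202.57142857142858) 0.035 [0.4735 0.2407 0.035 ]
```

The chosen cover's disc measures about 95 mm, so it's the right one. Housing is at about (0.492, -0.277), yaw 57°, and the cap at about (0.431, 0.236), yaw 7°. Next I move above the housing.

>>> arm_command(
  steps=[
    [[0,0,0],[-14,-46,-5],0],
    [[0,0,0],[-14,-46,-5],0],
    [[0,0,0],[-14,-46,-5],0],
    [[0,0,0],[-14,-46,-5],0],
    [[0,0,0],[-14,-46,-5],0],
    [[0,0,0],[-13,-47,-5],0],
    [[0,0,0],[0,0,0],0],
    [[0,0,0],[0,0,0],0],
  ],
)

```text
clock: 2.05
position: [0.492, -0.2767, 0.2013]
ee_rot: [-0.0, 0.707, 0.707, 0.0]
contact_force: [0.7, -0.2, 0.5]
width: 0.0857
```

```bash
python3 - <<'E'
from h import *
C=P("wrist"); im=imaging.get_image("wrist"); s=telemetry.get_state()
np.savez("/tmp/w1.npz",K=C[0],R=C[1],t=C[2])
print(s["position"],s["ee_rot"],s["qpos"].round(3),s["contact_force"].round(2))
for X in [(0.492,-0.277,0.138),(0.492,-0.277,0.1)]: 
    p=proj("wrist",X,C); print(p); cv2.circle(im,tuple(int(a) for a in p),3,(0,255,0),1)
cv2.imwrite("pics/w1.png",im)
E
```

```text
[ 0.49220663 -0.2762171   0.201389  ] [-1.58155496e-04  7.06993102e-01  7.07220345e-01  3.36116646e-04] [-6.350e-01  2.780e-01  1.577e+00  1.000e-03  1.286e+00 -6.360e-01] [0.64 0.   0.39]
[321.55276535 254.94234082]
[321.46121207 236.93383957]
```

View pics/w1.png

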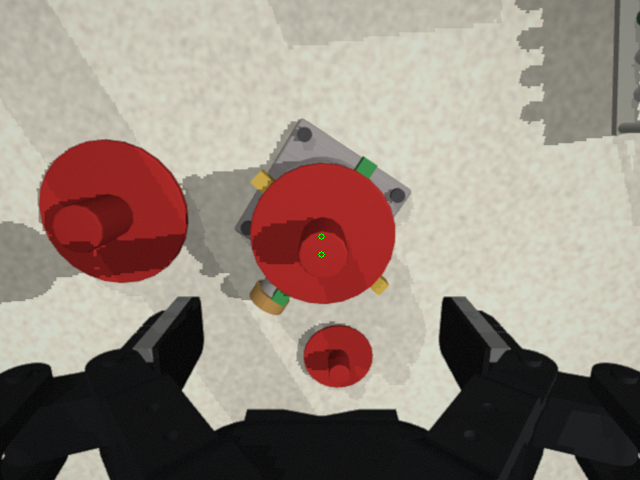

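The wrist view shows the knob top at (323,256), right at the predicted (321,255). Tabs are visible: yellow at (261,181) and (379,285), green at (366,167) and (281,298). Descending to grip.

>>> arm_command(
  newtons=40,
  steps=[
    [[0,0,0],[1,0,-25],0],
    [[0,0,0],[0,0,-30],0],
    [[0,0,0],[0,0,-25],0],
    [[0,0,0],[0,0,-13],0],
    [[0,0,0],[0,0,0],255],
    [[0,0,0],[0,0,0],255],
    [[0,0,0],[0,0,0],255],
    [[0,0,0],[0,0,0],255],
    [[0,0,0],[0,0,0],255],
    [[0,0,0],[0,0,0],255],
  ],
)

```text
clock: 3.35
position: [0.4938, -0.2775, 0.1095]
ee_rot: [0.001, 0.707, 0.707, 0.0]
contact_force: [0.7, 1.1, 5.9]
width: 0.0269
```

```bash
python3 - <<'E'
from h import *
print(telemetry.get_state()["position"])
im=cv2.imread("pics/scene0.png"); C=P("scene")
b=cv2.resize(im[205:305,265:370],None,fx=6,fy=6,interpolation=cv2.INTER_CUBIC); cv2.imwrite("pics/tray.png",b)
K=dict(np.load("/tmp/w1.npz")); W=(K["K"],K["R"],K["t"])
for p in [(261,181),(379,285),(366,167),(281,297)]: print(ray("",*p,0.088,W).round(4))
E
```

```text
[ 0.49375919 -0.27747746  0.10952633]
[ 0.4529 -0.2427  0.088 ]
[ 0.5319 -0.3148  0.088 ]
[ 0.5206 -0.2338  0.088 ]
[ 0.4637 -0.3237  0.088 ]
```

View pics/tray.png

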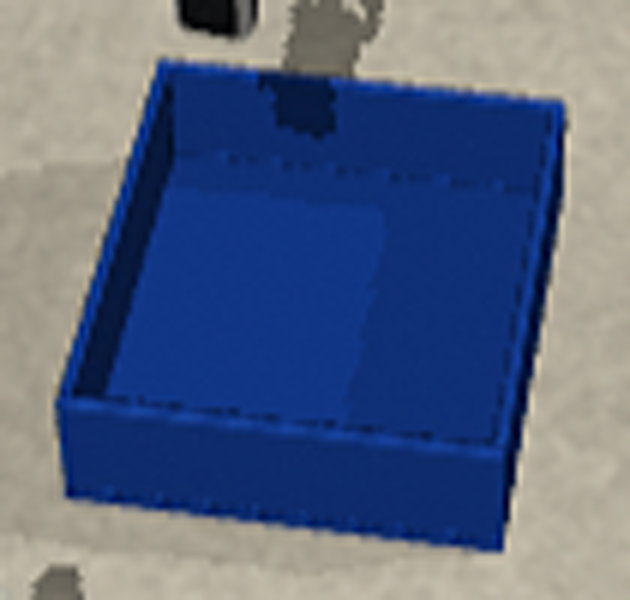

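```bash
python3 - <<'E'
from h import *
C=P("scene"); X=np.array([ray("",265+u/6,205+v/6,0.05,C) for u,v in [(162,65),(563,103),(505,447),(65,402)]])
print(X.round(4)); print(X.mean(0)); print(np.linalg.norm(X-np.roll(X,1,0),axis=1)); d=X[3]-X[0]; print(np.degrees(np.arctan2(d[1],d[0])))
E
```

```text
[[ 0.4441 -0.0832  0.05  ]
 [ 0.426   0.0624  0.05  ]
 [ 0.5883  0.0804  0.05  ]
 [ 0.6074 -0.064   0.05  ]]
[ 0.51646449 -0.00110163  0.05      ]
[0.16434811 0.14678741 0.16330757 0.14558694]
6.7195150281769145
```

>>> arm_command(
  steps=[
    [[0,0,0],[0,0,15],255],
    [[0,0,0],[0,0,30],255],
    [[0,0,0],[0,0,30],255],
    [[0,0,0],[0,0,15],255],
    [[0,0,0],[0,0,0],255],
  ],
)

```text
clock: 3.98
position: [0.4934, -0.2773, 0.1994]
ee_rot: [0.001, 0.707, 0.707, 0.0]
contact_force: [-0.2, -1.0, -1.9]
width: 0.0269
```

>>> arm_command(
  steps=[
    [[0,0,0.02],[4,30,0],255],
    [[0,0,0.02],[4,50,0],255],
    [[0,0,0.02],[4,50,0],255],
    [[0,0,0.02],[4,50,0],255],
    [[0,0,0.02],[4,50,0],255],
    [[0,0,0.02],[4,46,-10],255],
    [[0,0,0],[0,0,-30],255],
    [[0,0,0],[0,0,-30],255],
    [[0,0,0],[0,0,-20],255],
    [[0,0,0],[0,0,0],255],
  ],
)

```text
clock: 5.22
position: [0.5146, -0.0006, 0.1057]
ee_rot: [-0.003, 0.663, 0.748, -0.002]
contact_force: [0.6, -0.3, -0.9]
width: 0.0268
```

```bash
python3 - <<'E'
from h import *
im=imaging.get_image("side"); cv2.imwrite("pics/s2.png",im); print(telemetry.get_state()["position"])
im=imaging.get_image("scene"); cv2.imwrite("pics/sc2.png",im)
E
```

```text
[ 0.51589708 -0.00084611  0.10703682]
```

View pics/s2.png

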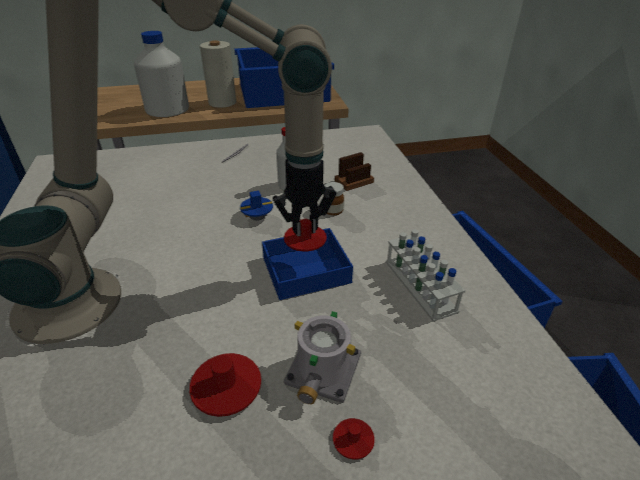

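View pics/sc2.png

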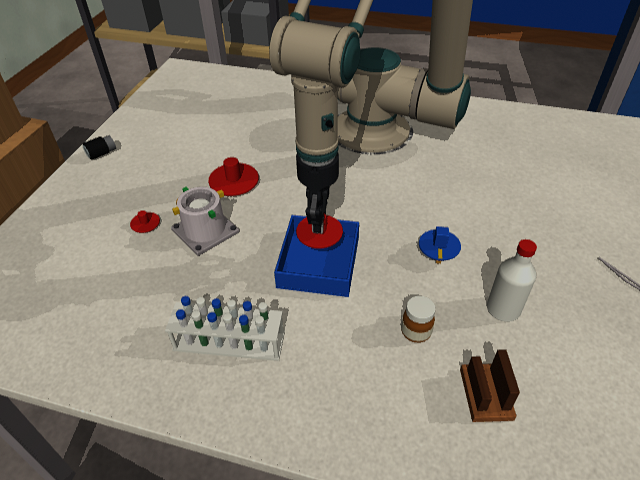

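Side (305,238) and scene (319,233) show the cover held level above the tray. Lowering it and letting go.

>>> arm_command(
  steps=[
    [[0,0,0],[0,0,-20],255],
    [[0,0,0],[0,0,-25],255],
    [[0,0,0],[0,0,-20],255],
    [[0,0,0],[0,0,-8],255],
    [[0,0,0],[0,0,-4],255],
    [[0,0,0],[0,0,0],255],
    [[0,0,0],[0,0,0],255],
  ],
)

```text
clock: 6.2
position: [0.5176, -0.0011, 0.032]
ee_rot: [0.001, 0.663, 0.748, 0.0]
contact_force: [0.6, 0.6, -0.5]
width: 0.0268
```

>>> arm_command(
  steps=[
    [[0,0,0],[0,0,-2],255],
    [[0,0,0],[0,0,-1],255],
    [[0,0,0],[0,0,0],255],
  ],
)

```text
clock: 6.58
position: [0.5171, -0.001, 0.0286]
ee_rot: [0.0, 0.663, 0.748, 0.0]
contact_force: [-0.2, 0.1, 1.5]
width: 0.0271
```

>>> arm_command(
  steps=[
    [[0,0,0],[0,0,0],120],
    [[0,0,0],[0,0,0],100],
    [[0,0,0],[0,0,0],100],
    [[0,0,0],[0,0,20],100],
    [[0,0,0],[0,0,40],100],
    [[0,0,0],[0,0,50],60],
    [[0,0,0],[0,0,50],0],
  ],
)

```text
clock: 7.45
position: [0.5167, -0.001, 0.1897]
ee_rot: [-0.0, 0.663, 0.748, -0.0]
contact_force: [0.9, -0.7, -0.3]
width: 0.0811
```

```bash
python3 - <<'E'
from h import *
im=imaging.get_image("scene"); cv2.imwrite("pics/sc3.png",im[180:320,240:480]); s=telemetry.get_state(); print(s["position"],s["width"],s["qpos"].round(3))
E
```

```text
[ 0.52087628 -0.00143407  0.1966501 ] 0.08523718352434288 [-0.136  0.211  1.685  0.     1.234 -0.257]
```

View pics/sc3.png

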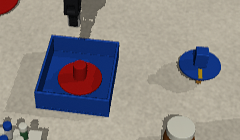

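The cover stands knob-up in the tray. Next, above the cap.

>>> arm_command(
  steps=[
    [[0,0,0],[-15,35,0],0],
    [[0,0,0],[-18,50,0],0],
    [[0,0,0],[-18,50,0],0],
    [[0,0,0],[-18,50,0],0],
    [[0,0,0],[-18,52,0],0],
    [[0,0,0],[0,0,0],0],
    [[0,0,0],[0,0,0],0],
    [[0,0,0],[0,0,0],0],
  ],
)

```text
clock: 8.5
position: [0.4305, 0.2349, 0.1882]
ee_rot: [0.0, 0.664, 0.748, -0.0]
contact_force: [-0.5, -0.5, -0.6]
width: 0.0853
```

```bash
python3 - <<'E'
from h import *
C=P("wrist"); im=imaging.get_image("wrist"); s=telemetry.get_state()
np.savez("/tmp/w2.npz",K=C[0],R=C[1],t=C[2])
print(s["position"],s["ee_rot"],s["contact_force"].round(2))
for X in [(0.431,0.236,0.073),(0.431,.236,0.035)]: print(proj("wrist",X,C))
cv2.imwrite("pics/w2.png",im)
r=finder.cut_out("wrist","filter_cap"); 
for q in r[:2]: print(q["score"],q["extent"])
cv2.imwrite("pics/w2c.png",cv2.resize(im[160:360,220:420],None,fx=3,fy=3,interpolation=cv2.INTER_CUBIC))
E
```

```text
[0.43056398 0.23483407 0.18822336] [ 1.54272073e-04  6.64160788e-01  7.47589733e-01 -1.20900871e-04] [0.31 0.08 0.35]
[322.39139945 229.51261743]
[322.20926209 217.48111369]
0.87 [260.8, 160.3, 114.9, 107.7]
```

View pics/w2.png

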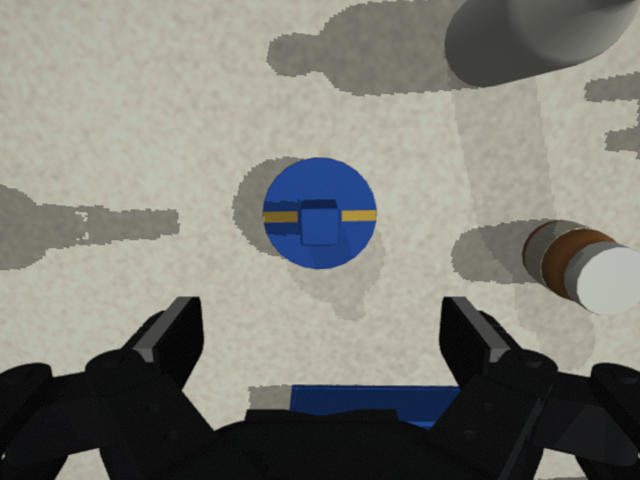

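View pics/w2c.png

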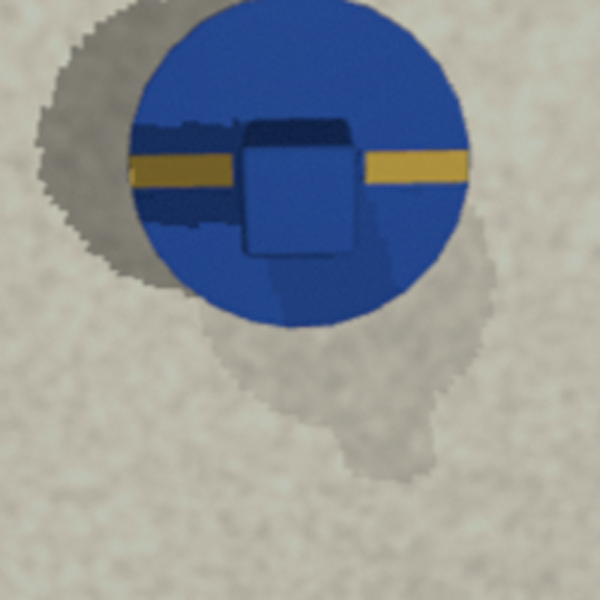

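```bash
python3 - <<'E'
from h import *
K=dict(np.load("/tmp/w2.npz")); W=(K["K"],K["R"],K["t"])
f=lambda u,v,z: ray("",220+u/3,160+v/3,z,W)
a=f(183,171,.035);b=f(416,166.5,.035);print(a,b,np.degrees(np.arctan2(*(b-a)[1::-1])))
a=f(129,170.5,.035);b=f(469,167,.035);print((a+b)/2)
c=[f(*p,.073) for p in [(243,147),(355,147),(356,254),(245,255)]]; print(np.mean(c,0),c[1]-c[0],c[2]-c[1])
E
```

```text
[0.39962212 0.23265516 0.035     ] [0.45850953 0.24082494 0.035     ] 7.898540242533367
[0.42893791 0.23672499 0.035     ]
[0.42915432 0.2374396  0.073     ] [0.02461018 0.00292096 0.        ] [ 0.003412   -0.02442277  0.        ]
```

>>> arm_command(
  newtons=80,
  steps=[
    [[0,0,0.017],[-1.3,1.7,-20],0],
    [[0,0,0],[0,0,-40],0],
    [[0,0,0],[0,0,-40],0],
    [[0,0,0],[0,0,-30],0],
    [[0,0,0],[0,0,-14],0],
    [[0,0,0],[0,0,0],0],
    [[0,0,0],[0,0,0],255],
    [[0,0,0],[0,0,0],255],
    [[0,0,0],[0,0,0],255],
    [[0,0,0],[0,0,0],255],
    [[0,0,0],[0,0,0],255],
    [[0,0,0],[0,0,0],255],
  ],
)

```text
clock: 10.1
position: [0.4293, 0.238, 0.0452]
ee_rot: [0.0, 0.657, 0.754, 0.001]
contact_force: [-0.7, -0.9, 6.0]
width: 0.0248
```

>>> arm_command(
  steps=[
    [[0,0,0],[0,0,20],255],
    [[0,0,0],[0,0,45],255],
    [[0,0,0],[0,0,50],255],
    [[0,0,0],[0,0,40],255],
    [[0,0,0],[0,0,15],255],
    [[0,0,0],[0,0,0],255],
    [[0,0,0],[0,0,0],255],
  ],
)

```text
clock: 10.98
position: [0.4275, 0.2372, 0.2123]
ee_rot: [-0.001, 0.657, 0.754, -0.002]
contact_force: [0.4, -0.2, -1.5]
width: 0.0248
```

```bash
cat >> h.py <<'E'
def qR(q):
    from scipy.spatial.transform import Rotation as Ro
    return Ro.from_quat([q[1],q[2],q[3],q[0]]).as_matrix()
E
python3 - <<'E'
from h import *
C=P("wrist"); s=telemetry.get_state(); im=imaging.get_image("wrist")
np.savez("/tmp/w3.npz",K=C[0],R=C[1],t=C[2],p=s["position"],q=s["ee_rot"])
print(s["position"],s["ee_rot"],s["contact_force"].round(2),s["width"])
R=qR(s["ee_rot"]); T=s["position"]
for z in (-.0103,): print(proj("",T+[0,0,z],C))
cv2.imwrite("pics/w3.png",im)
E
```

```text
[0.42749716 0.23720015 0.21228032] [-0.0009195   0.65705525  0.75383977 -0.00177798] [ 0.41 -0.19 -1.5 ] 0.02475213001616043
[321.9120958  292.87610048]
```

View pics/w3.png

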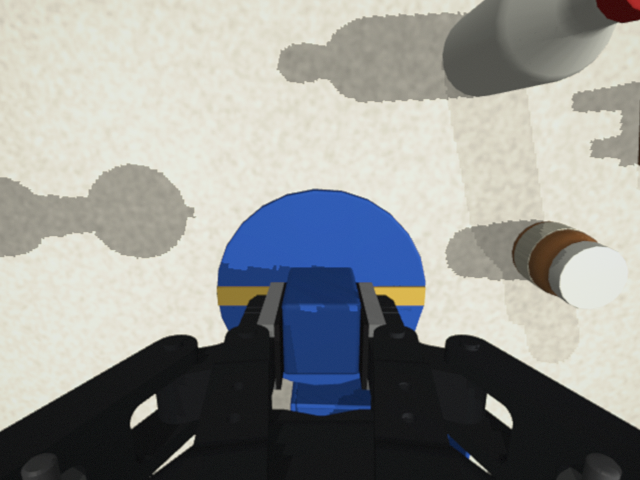

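>>> arm_command(
  steps=[
    [[0,0,-0.0733],[1,-27,0],255],
    [[0,0,-0.0733],[1,-50,0],255],
    [[0,0,-0.0733],[1,-50,0],255],
    [[0,0,-0.0733],[1,-50,0],255],
    [[0,0,-0.0733],[1,-50,0],255],
    [[0,0,-0.0733],[1,-50,0],255],
    [[0,0,-0.0733],[1,-50,0],255],
    [[0,0,-0.0733],[1,-50,0],255],
    [[0,0,-0.0733],[1,-50,0],255],
    [[0,0,-0.0733],[1,-50,0],255],
    [[0,0,-0.0733],[1,-50,0],255],
    [[0,0,-0.0733],[1,-45,0],255],
    [[0,0,0],[0,0,0],255],
    [[0,0,0],[0,0,0],255],
    [[0,0,0],[0,0,0],255],
  ],
)

```text
clock: 12.9
position: [0.4405, -0.3329, 0.2137]
ee_rot: [-0.001, 0.915, 0.403, -0.0]
contact_force: [-1.2, -0.1, -1.5]
width: 0.0246
```

```bash
python3 - <<'E'
from h import *
C=P("wrist"); s=telemetry.get_state(); im=imaging.get_image("wrist")
np.savez("/tmp/w4.npz",K=C[0],R=C[1],t=C[2],p=s["position"],q=s["ee_rot"])
R=qR(s["ee_rot"]); T=s["position"]
print(T,s["ee_rot"],s["qpos"].round(2),np.degrees(np.arctan2(R[1,1],R[0,1])),R[:,2])
print(proj("",T+[0,0,-.0103],C),proj("",[.4923,-.278,.094],C))
cv2.imwrite("pics/w4.png",im)
E
```

```text
[ 0.44046658 -0.33287917  0.21373911] [-8.30787458e-04  9.15226292e-01  4.02939346e-01 -1.66142460e-04] [-0.77  0.25  1.58  0.    1.31 -0.03] -42.47584407855687 [-9.73629805e-04  1.38682638e-03 -9.99998564e-01]
[321.08508062 292.62536734] [323.27626367 114.00009356]
```

View pics/w4.png

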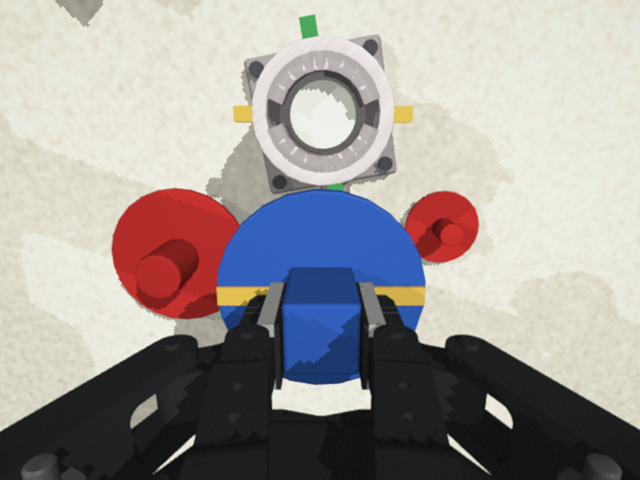

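```bash
python3 - <<'E'
from h import *
from scipy.optimize import least_squares as ls
im=cv2.imread("pics/w4.png"); K=dict(np.load("/tmp/w4.npz")); W=(K["K"],K["R"],K["t"])
hsv=cv2.cvtColor(im,cv2.COLOR_BGR2HSV)
y=(hsv[...,0]>15)&(hsv[...,0]<32)&(hsv[...,1]>110); y[160:]=0; y[:80]=0
n,l,s,c=cv2.connectedComponentsWithStats(y.astype(np.uint8))
pts=[c[i] for i in range(1,n) if s[i,4]>50]; print(pts)
X=[ray("",*p,.09,W) for p in pts]; d=X[1]-X[0]; print(X,np.mean(X,0),np.linalg.norm(d),np.degrees(np.arctan2(d[1],d[0])))
# marks on flange
m=(hsv[...,0]>15)&(hsv[...,0]<32)&(hsv[...,1]>110); m[:270]=0; m[320:]=0
n,l,s,c=cv2.connectedComponentsWithStats(m.astype(np.uint8)); print([(c[i],s[i]) for i in range(1,n) if s[i,4]>50])
z=K["p"][2]-.0103; a=ray("",217.5,296,z,W); b=ray("",425.5,296,z,W); print(a,b,(a+b)/2,np.linalg.norm(b-a),(a+b)/2-K["p"])
a=ray("",321.5,190,z,W); print("front edge",np.linalg.norm(a[:2]-K["p"][:2]))
ro=[(252,112),(395,112),(323,36.5),(320,186)]
X=[ray("",*p,.094,W) for p in ro]; print(X,(X[0]+X[1])/2,(X[2]+X[3])/2)
cv2.imwrite("pics/w4c.png",cv2.resize(im[5:205,220:420],None,fx=3,fy=3,interpolation=cv2.INTER_CUBIC))
E
```

```text
[array([242.36986301, 113.43150685]), array([403.03412969, 113.56313993])]
[array([ 0.45417456, -0.24238611,  0.09      ]), array([ 0.53049329, -0.3124154 ,  0.09      ])] [ 0.49233392 -0.27740076  0.09      ] 0.10357919568626421 -42.53918170032324
[(array([238.4875817 , 294.53464052]), array([216, 287,  53,  19, 765], dtype=int32)), (array([402.59705489, 294.47791165]), array([374, 287,  51,  19, 747], dtype=int32))]
[ 0.40743467 -0.30474434  0.20343911] [ 0.4716588  -0.36344983  0.20343911] [ 0.43954674 -0.33409709  0.20343911] 0.08701191252451657 [-0.00091985 -0.00121792 -0.0103    ]
front edge 0.042980608805954425
[array([ 0.45976233, -0.24654555,  0.094     ]), array([ 0.52665499, -0.30783022,  0.094     ]), array([ 0.52242891, -0.24475941,  0.094     ]), array([ 0.45982292, -0.31033134,  0.094     ])] [ 0.49320866 -0.27718789  0.094     ] [ 0.49112591 -0.27754538  0.094     ]
```

View pics/w4c.png

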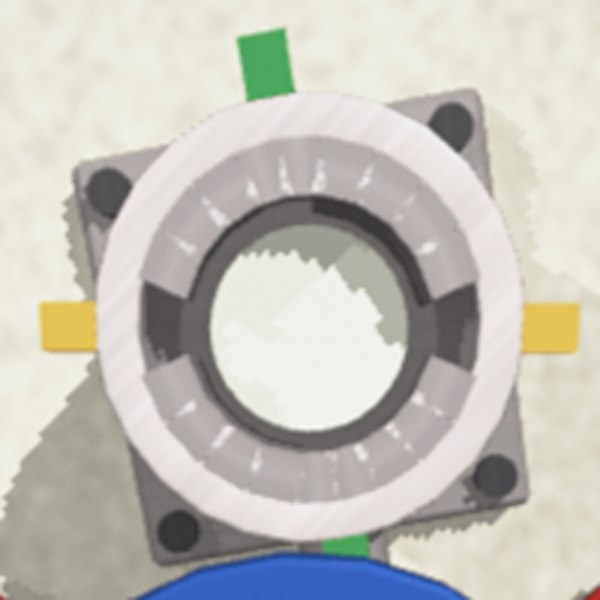

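Wrist view: the yellow tabs at (242,113) and (403,113) are parallel to the cap marks at (238,294) and (403,294), so the yaw is aligned. Moving over the mouth.

>>> arm_command(
  steps=[
    [[0,0,0],[17,18,0],255],
    [[0,0,0],[18,20,0],255],
    [[0,0,0],[17,18,-10],255],
    [[0,0,0],[0,0,-25],255],
    [[0,0,0],[0,0,-25],255],
    [[0,0,0],[0,0,-13],255],
    [[0,0,0],[0,0,0],255],
    [[0,0,0],[0,0,0],255],
    [[0,0,0],[0,0,0],255],
  ],
)

```text
clock: 14.08
position: [0.4933, -0.2788, 0.1424]
ee_rot: [0.001, 0.915, 0.402, 0.001]
contact_force: [-0.3, -0.3, -1.5]
width: 0.0246
```

```bash
python3 - <<'E'
from h import *
s=telemetry.get_state();R=qR(s["ee_rot"]);print(s["position"],s["contact_force"].round(2),np.degrees(np.arctan2(R[1,1],R[0,1])))
a=imaging.get_image("scene")[150:270,130:290]; b=imaging.get_image("side")[270:410,240:400]
a=cv2.resize(a,None,fx=2.5,fy=2.5,interpolation=cv2.INTER_CUBIC);b=cv2.resize(b,None,fx=2.5,fy=2.5,interpolation=cv2.INTER_CUBIC)
a=cv2.copyMakeBorder(a,0,b.shape[0]-a.shape[0],0,0,0); cv2.imwrite("pics/ab1.png",np.hstack([a,b])[:600,:800])
E
```

```text
[ 0.49330762 -0.27878326  0.14238789] [-0.33 -0.27 -1.49] -42.551123346524
```

View pics/ab1.png

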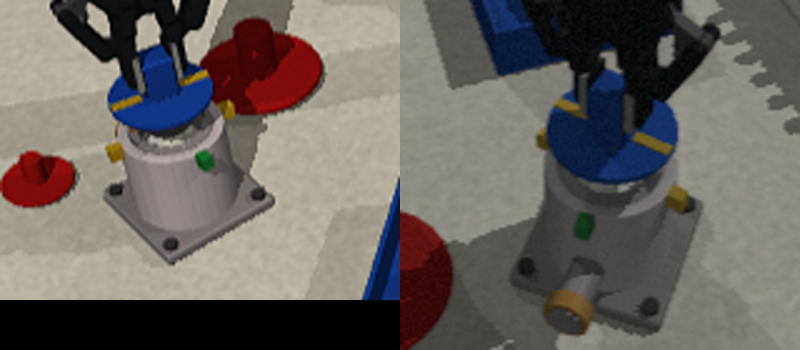

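>>> arm_command(
  steps=[
    [[0,0,0],[0,0,0],255],
  ],
)

```text
clock: 14.3
position: [0.4928, -0.2785, 0.1417]
ee_rot: [0.0, 0.915, 0.402, 0.0]
contact_force: [-0.1, 0.5, -1.5]
width: 0.0249
```

>>> arm_command(
  steps=[
    [[0,0,0],[0,0,0],255],
  ],
)

```text
clock: 14.42
position: [0.4927, -0.2784, 0.1414]
ee_rot: [0.0, 0.916, 0.402, 0.0]
contact_force: [-0.5, 0.3, -1.2]
width: 0.0247
```

>>> arm_command(
  steps=[
    [[0,0,0],[0,1.5,-3],255],
    [[0,0,0],[0,0,-3],255],
    [[0,0,0],[0,0,-3],255],
    [[0,0,0],[0,0,-3],255],
    [[0,0,0],[0,0,0],255],
    [[0,0,0],[0,0,0],255],
  ],
)

```text
clock: 15.18
position: [0.4928, -0.2768, 0.1294]
ee_rot: [0.0, 0.915, 0.402, 0.0]
contact_force: [0.3, -0.1, -1.2]
width: 0.0246
```

No contact yet. Continuing down to where the plug meets the plate (TCP about 0.124).

>>> arm_command(
  steps=[
    [[0,0,0],[0,0,-2],255],
    [[0,0,0],[0,0,-2],255],
    [[0,0,0],[0,0,-2],255],
    [[0,0,0],[0,0,0],255],
  ],
)

```text
clock: 15.68
position: [0.4927, -0.2768, 0.1235]
ee_rot: [0.0, 0.915, 0.402, 0.0]
contact_force: [-0.7, 0.5, 1.5]
width: 0.0251
```

The 3 N rise at TCP 0.1235 matches the spring plate, and the lugs are below the rim, in the notches. Pushing in.

>>> arm_command(
  steps=[
    [[0,0,0],[0,0,-3],255],
    [[0,0,0],[0,0,-3],255],
    [[0,0,0],[0,0,-3],255],
    [[0,0,0],[0,0,-3],255],
    [[0,0,0],[0,0,-2],255],
    [[0,0,0],[0,0,0],255],
    [[0,0,0],[0,0,0],255],
  ],
)

```text
clock: 16.55
position: [0.4928, -0.2768, 0.1106]
ee_rot: [0.0, 0.915, 0.402, 0.0]
contact_force: [-2.4, 1.9, 10.9]
width: 0.0246
```

>>> arm_command(
  steps=[
    [[0,0,-0.05],[0,0,-0.5],255],
    [[0,0,-0.1],[0,-0.1,0],255],
    [[0,0,-0.1],[0,-0.1,0],255],
    [[0,0,-0.1],[0,-0.1,0],255],
    [[0,0,-0.1],[0,-0.1,0],255],
    [[0,0,-0.1],[0,-0.1,0],255],
    [[0,0,0],[0,0,0],255],
  ],
)

```text
clock: 17.42
position: [0.4944, -0.2787, 0.1108]
ee_rot: [0.002, 0.99, 0.138, 0.002]
contact_force: [-0.6, -0.2, 10.1]
width: 0.0248
```

```bash
python3 - <<'E'
from h import *
s=telemetry.get_state();R=qR(s["ee_rot"]);print(s["position"],s["contact_force"].round(2),s["moment"].round(3),np.degrees(np.arctan2(R[1,1],R[0,1])))
im=imaging.get_image("wrist"); cv2.imwrite("pics/w5.png",im)
E
```

```text
[ 0.49441593 -0.27867282  0.11081559] [-0.58 -0.17 10.1 ] [ 0.043  0.19  -0.046] -74.09793883035098
```

View pics/w5.png

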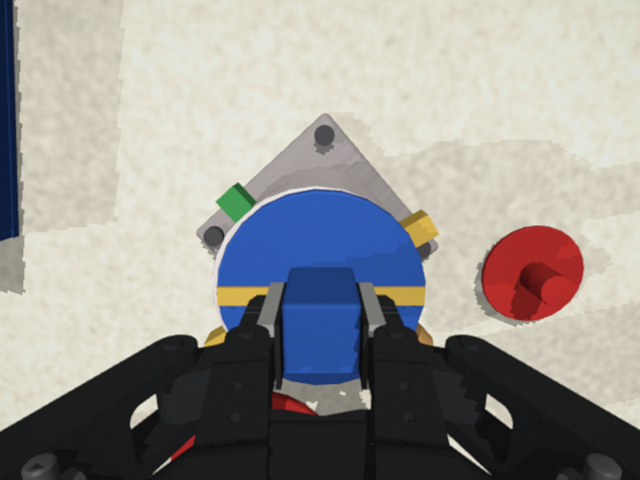

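The cap turns with the tool and the marks stay aligned with the jaws. Continuing to the green tabs.

>>> arm_command(
  steps=[
    [[0,0,-0.1],[0,-0.1,0],255],
    [[0,0,-0.1],[0,-0.1,0],255],
    [[0,0,-0.1],[0,-0.1,0],255],
    [[0,0,-0.1],[0,-0.1,0],255],
    [[0,0,-0.1],[0,-0.1,0],255],
    [[0,0,-0.1],[0,-0.1,0],255],
    [[0,0,-0.1],[0,0,0],255],
    [[0,0,-0.1],[0,0,0],255],
    [[0,0,-0.03],[0,0,0],255],
    [[0,0,0],[0,0,0],255],
    [[0,0,0],[0,0,0],255],
  ],
)

```text
clock: 18.85
position: [0.4935, -0.2788, 0.1107]
ee_rot: [0.001, 0.962, -0.272, 0.001]
contact_force: [-2.3, 0.3, 12.1]
width: 0.0245
```

```bash
python3 - <<'E'
from h import *
s=telemetry.get_state();R=qR(s["ee_rot"]);print(s["position"],s["contact_force"].round(2),s["moment"].round(3),np.degrees(np.arctan2(R[1,1],R[0,1])))
im=imaging.get_image("wrist"); cv2.imwrite("pics/w6.png",im)
E
```

```text
[ 0.49348744 -0.27883202  0.11072703] [-2.27  0.33 12.12] [0.143 0.43  0.208] -121.56714446888162
```

View pics/w6.png

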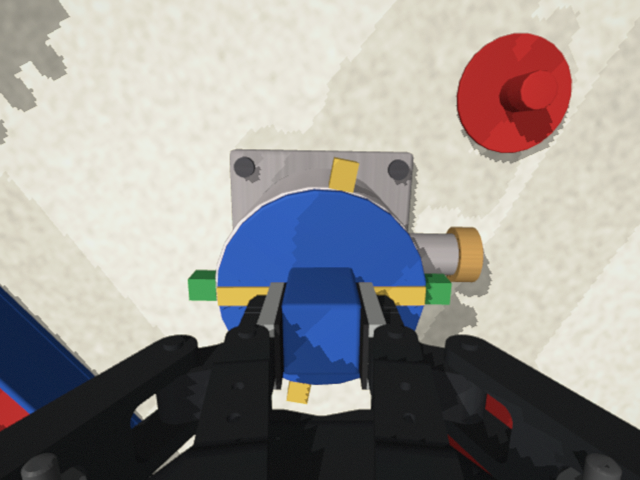

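The marks at (238,295) and (402,295) are about 1° short of the green tabs at (202,285) and (437,290). I'll turn a hair more, then let the cap rise.

>>> arm_command(
  steps=[
    [[0,0,-0.025],[0,0,0],255],
    [[0,0,0],[0,0,0],255],
    [[0,0,0],[0,0,2],255],
    [[0,0,0],[0,0,2],255],
    [[0,0,0],[0,0,2],255],
    [[0,0,0],[0,0,1],255],
    [[0,0,0],[0,0,0],255],
    [[0,0,0],[0,0,0],255],
  ],
)

```text
clock: 19.9
position: [0.4929, -0.2783, 0.1161]
ee_rot: [0.0, 0.959, -0.284, 0.0]
contact_force: [-1.4, 0.6, 6.3]
width: 0.0247
```

```bash
python3 - <<'E'
from h import *
s=telemetry.get_state();R=qR(s["ee_rot"]);print(s["position"],s["contact_force"].round(2),s["moment"].round(3),np.degrees(np.arctan2(R[1,1],R[0,1])))
E
```

```text
[ 0.4929359  -0.2782681   0.11610815] [-1.37  0.61  6.32] [-0.157  0.31   0.108] -123.04092796930318
```

>>> arm_command(
  steps=[
    [[0,0,0],[0,0,1],255],
    [[0,0,0],[0,0,1],255],
    [[0,0,0],[0,0,0],255],
    [[0,0,0],[0,0,0],255],
  ],
)

```text
clock: 20.4
position: [0.4928, -0.2782, 0.1179]
ee_rot: [0.0, 0.959, -0.284, 0.0]
contact_force: [-0.9, -1.2, 4.7]
width: 0.0253
```

>>> arm_command(
  steps=[
    [[0,0,0],[0,0,1],255],
    [[0,0,0],[0,0,0.5],255],
    [[0,0,0],[0,0,0],255],
    [[0,0,0],[0,0,0],255],
  ],
)

```text
clock: 20.9
position: [0.4928, -0.278, 0.1183]
ee_rot: [0.0, 0.959, -0.284, -0.0]
contact_force: [2.1, -3.4, -9.8]
width: 0.0248
```

The pull at TCP 0.1183 meets a firm stop (-9.8 N), so the cap is locked. Relaxing the pull and letting go.

>>> arm_command(
  steps=[
    [[0,0,0],[0,0,-1],255],
    [[0,0,0],[0,0,0],255],
    [[0,0,0],[0,0,0],100],
    [[0,0,0],[0,0,0],60],
    [[0,0,0],[0,0,0],60],
    [[0,0,0],[0,0,0],60],
    [[0,0,0],[0,0,20],60],
    [[0,0,0],[0,0,40],60],
    [[0,0,0],[0,0,45],30],
    [[0,0,0],[-20,-20,20],0],
    [[0,0,0],[0,0,0],0],
    [[0,0,0],[0,0,0],0],
    [[0,0,0],[0,0,0],0],
  ],
)

```text
clock: 22.52
position: [0.4726, -0.297, 0.242]
ee_rot: [-0.001, 0.959, -0.284, -0.001]
contact_force: [0.7, -0.8, -0.3]
width: 0.0853
```

```bash
python3 - <<'E'
from h import *
C=P("wrist");s=telemetry.get_state();print(s["position"],s["contact_force"].round(2),s["width"])
im=imaging.get_image("wrist"); cv2.imwrite("pics/w7.png",im)
np.savez("/tmp/w7.npz",K=C[0],R=C[1],t=C[2])
cv2.imwrite("pics/sc7.png",imaging.get_image("scene")); cv2.imwrite("pics/sd7.png",imaging.get_image("side"))
E
```

```text
[ 0.47258904 -0.29697482  0.24202684] [ 0.74 -0.84 -0.3 ] 0.08529117077324512
```

View pics/w7.png

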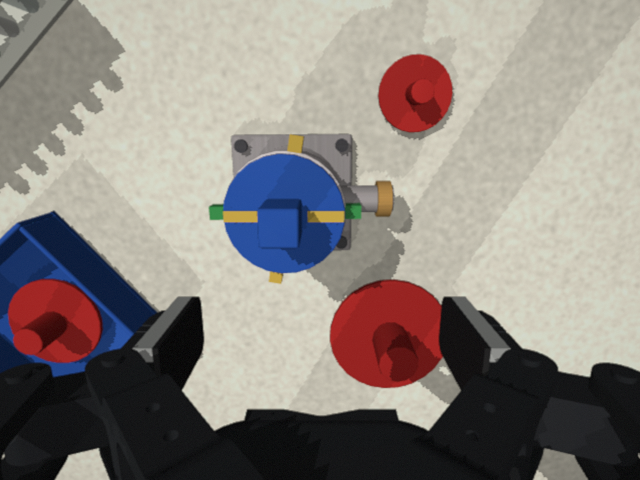

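View pics/sc7.png

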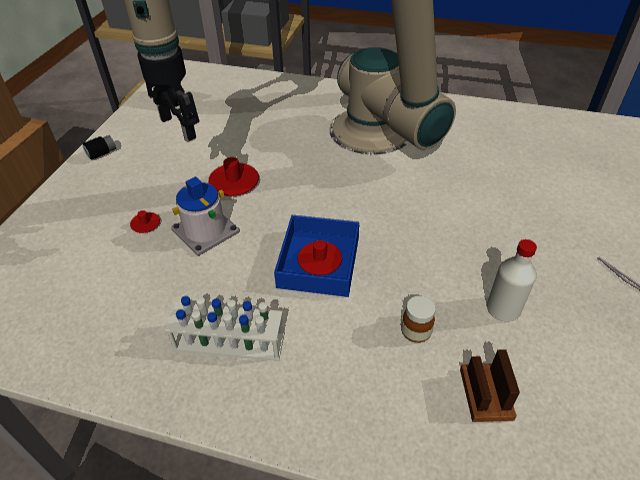

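View pics/sd7.png

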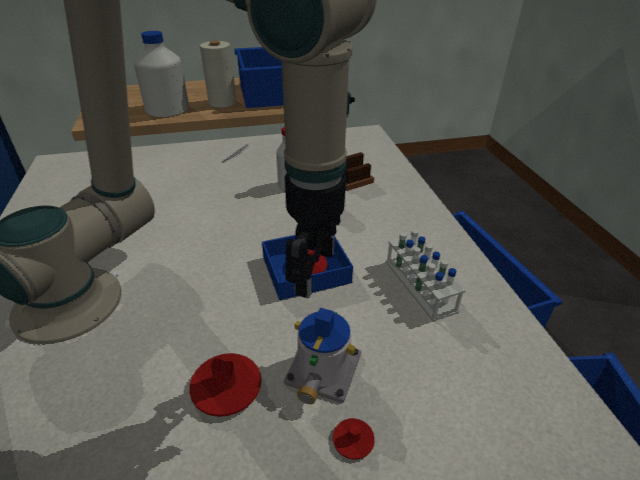

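```bash
python3 - <<'E'
from h import *
im=cv2.imread("pics/w7.png"); K=dict(np.load("/tmp/w7.npz")); W=(K["K"],K["R"],K["t"])
hsv=cv2.cvtColor(im,cv2.COLOR_BGR2HSV)
b=((hsv[...,0]>100)&(hsv[...,0]<130)&(hsv[...,1]>120)); b[:,:200]=0; b[300:]=0
y=(hsv[...,0]>15)&(hsv[...,0]<32)&(hsv[...,1]>110); y[:200]=0;y[230:]=0;y[:,360:]=0
c=max(cv2.findContours((b|y).astype(np.uint8),0,2)[0],key=cv2.contourArea); e=cv2.fitEllipse(c); print(e)
for zo in (.065,.073,.079): print("flange c @origin",zo,ray("",*e[0],zo+.035,W)[:2].round(4),"dia",np.linalg.norm(ray("",e[0][0]-e[1][1]/2,e[0][1],zo+.035,W)-ray("",e[0][0]+e[1][1]/2,e[0][1],zo+.035,W)).round(4))
n,l,s,cc=cv2.connectedComponentsWithStats(y.astype(np.uint8)); m=[cc[i] for i in range(1,n) if s[i,4]>30]; print(m)
a=[ray("",*p,.108,W) for p in m[:2]]; d=a[1]-a[0]; print("mark yaw",np.degrees(np.arctan2(d[1],d[0])))
g=(hsv[...,0]>45)&(hsv[...,0]<85)&(hsv[...,1]>100); n,l,s,cc=cv2.connectedComponentsWithStats(g.astype(np.uint8)); m=[cc[i] for i in range(1,n) if s[i,4]>30]; print(m)
a=[ray("",*p,.09,W) for p in m[:2]]; d=a[1]-a[0]; print("green yaw",np.degrees(np.arctan2(d[1],d[0])))
C=P("side"); im=cv2.imread("pics/sd7.png"); cv2.imwrite("pics/sd7c.png",cv2.resize(im[295:405,275:375],None,fx=5,fy=5,interpolation=cv2.INTER_CUBIC))
for zo in (.065,.073,.079): print(zo,"knob top px side",proj("",(.4923,-.2775,zo+.073),C),"scene",proj("",(.4923,-.2775,zo+.073),P("scene")))
E
```

```text
((284.043701171875, 212.87608337402344), (116.78462982177734, 120.00352478027344), 125.6231918334961)
flange c @origin 0.065 [ 0.4929 -0.278 ] dia 0.0882
flange c @origin 0.073 [ 0.4938 -0.2796] dia 0.0857
flange c @origin 0.079 [ 0.4946 -0.2808] dia 0.0839
[array([239.63414634, 215.99457995]), array([325.5, 216. ])]
mark yaw -123.02116800036362
[array([352.78571429, 210.84375   ]), array([216.07821229, 211.62011173])]
green yaw 57.31273209507722
0.065 knob top px side [323.90393086 317.30132651] scene [194.04090483 183.75900532]
0.073 knob top px side [323.95869978 313.96220472] scene [193.33089995 180.76719723]
0.079 knob top px side [324.00026347 311.42817202] scene [192.79352962 178.50283409]
```

View pics/sd7c.png

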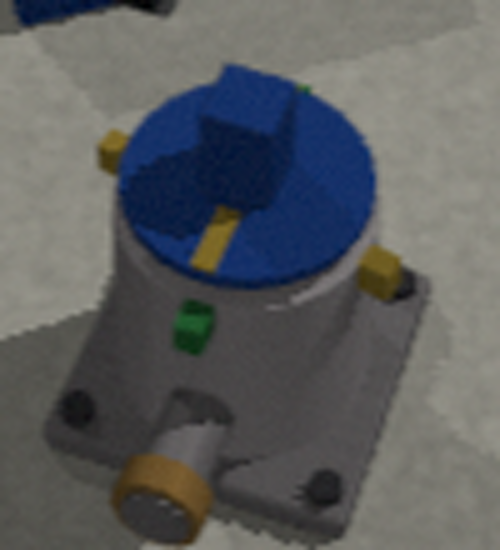

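```bash
python3 - <<'E'
from h import *
out=[]
for n,f,(r0,r1,c0,c1) in [("scene","pics/sc7.png",(165,255,155,255)),("side","pics/sd7.png",(300,390,275,375))]:
    im=cv2.imread(f)[r0:r1,c0:c1]
    for zo in (.068,.073):
        b=cv2.resize(im,None,fx=4,fy=4,interpolation=cv2.INTER_CUBIC); C=P(n)
        th=np.linspace(0,2*np.pi,80); ce=np.array([.4923,-.2777])
        def dr(X,col): 
            p=(proj("",X,C)-[c0-.375,r0-.375])*4; cv2.polylines(b,[np.int32(np.round(p))],True,col,1)
        dr(np.c_[ce+.044*np.c_[np.cos(th),np.sin(th)],np.full(80,zo+.035)],(0,255,0))
        dr(np.c_[ce+.046*np.c_[np.cos(th),np.sin(th)],np.full(80,.094)],(255,255,0))
        a=np.radians(57+45+90*np.arange(4)); dr(np.c_[ce+.0184*np.c_[np.cos(a),np.sin(a)],np.full(4,zo+.073)],(0,255,255))
        out.append(b[:300])
cv2.imwrite("pics/ov.png",np.vstack([np.hstack(out[:2]),np.hstack(out[2:])])[:600])
E
```

```text
(no output)
```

View pics/ov.png

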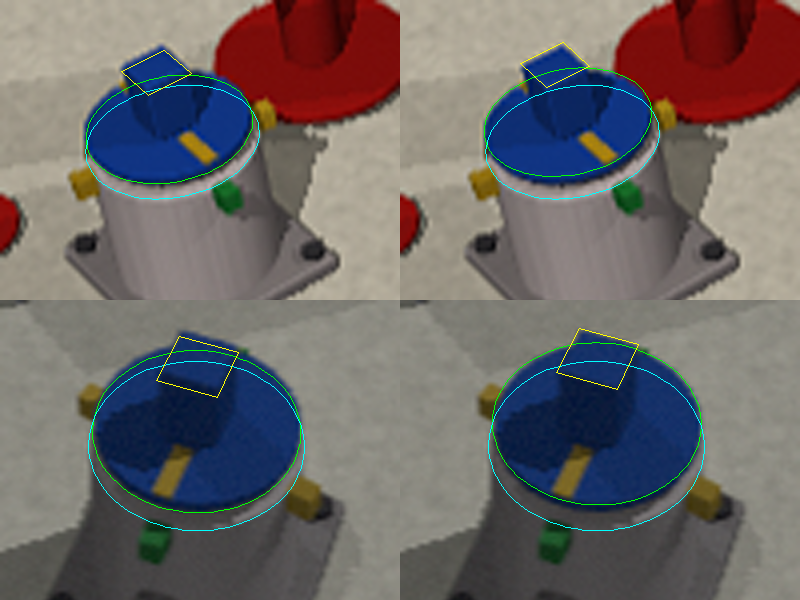

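```bash
python3 - <<'E'
from h import *
def mask(im,roi):
    h=cv2.cvtColor(im,cv2.COLOR_BGR2HSV); b=((h[...,0]>100)&(h[...,0]<130)&(h[...,1]>110))|((h[...,0]>15)&(h[...,0]<32)&(h[...,1]>110))
    m=np.zeros(b.shape,np.uint8); r0,r1,c0,c1=roi; m[r0:r1,c0:c1]=b[r0:r1,c0:c1]
    m=cv2.morphologyEx(m,cv2.MORPH_CLOSE,np.ones((3,3)));m=cv2.morphologyEx(m,cv2.MORPH_OPEN,np.ones((7,7)))
    c=max(cv2.findContours(m,0,1)[0],key=cv2.contourArea); return cv2.boundingRect(c),cv2.fitEllipse(c)
for f,w,roi,z in [("w2","w2",(150,290,240,400),.035),("w7","w7",(146,276,221,347),.108),("w7","w7",(146,276,221,347),.103)]:
    K=dict(np.load(f"/tmp/{w}.npz")); W=(K["K"],K["R"],K["t"]); im=cv2.imread(f"pics/{f}.png")
    bb,e=mask(im,roi); print(f,bb,e)
    th=np.linspace(0,2*np.pi,200); c=ray("",*e[0],z,W)[:2]
    p=proj("",np.c_[c+.044*np.c_[np.cos(th),np.sin(th)],np.full(200,z)],W); print("  expected w,h",np.ptp(p,0)+1,"z",z, "meas/exp",(np.array(bb[2:])/(np.ptp(p,0)+1)).round(4))
for f,roi in [("w2c",None)]: pass
im=cv2.imread("pics/w7.png"); cv2.imwrite("pics/w7c.png",cv2.resize(im[125:295,200:400],None,fx=4,fy=3.5,interpolation=cv2.INTER_CUBIC))
# side-view rim bias before/after
a=cv2.imread("pics/s2.png")[300:390,275:375]; b=cv2.imread("pics/sd7.png")[300:390,275:375]
cv2.imwrite("pics/cmp.png",cv2.resize(np.hstack([a,b]),None,fx=4,fy=4,interpolation=cv2.INTER_CUBIC))
a=cv2.imread("pics/sc2.png")[165:255,155:255]; b=cv2.imread("pics/sc7.png")[165:255,155:255]
cv2.imwrite("pics/cmp2.png",cv2.resize(np.hstack([a,b]),None,fx=4,fy=4,interpolation=cv2.INTER_CUBIC))
E
```

```text
w2 (264, 158, 112, 111) ((319.22747802734375, 212.9962158203125), (110.09046936035156, 111.94170379638672), 94.28318786621094)
  expected w,h [116.32110974 114.22841349] z 0.035 meas/exp [0.9629 0.9717]
w7 (223, 154, 121, 122) ((283.5029296875, 213.43746948242188), (117.80650329589844, 120.86156463623047), 121.62699890136719)
  expected w,h [124.24593218 121.89559503] z 0.108 meas/exp [0.9739 1.0009]
w7 (223, 154, 121, 122) ((283.5029296875, 213.43746948242188), (117.80650329589844, 120.86156463623047), 121.62699890136719)
  expected w,h [122.05498863 119.74279658] z 0.103 meas/exp [0.9914 1.0189]
```

View pics/cmp.png

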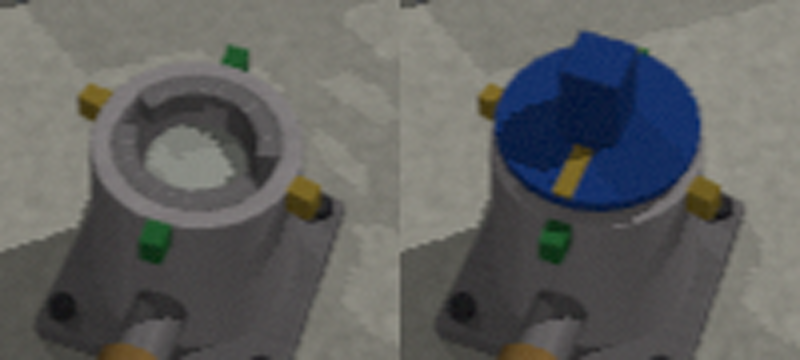

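View pics/cmp2.png

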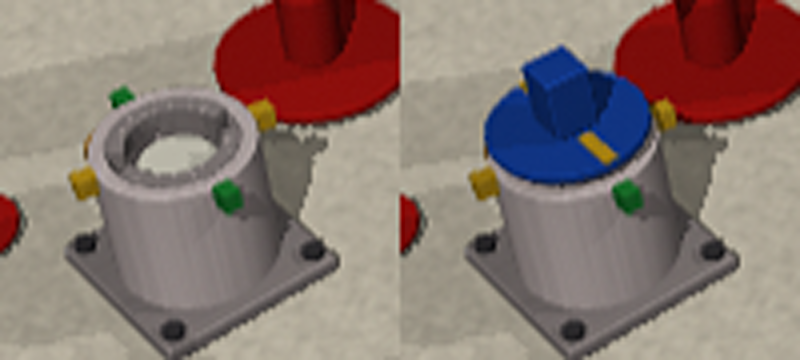

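View pics/w7c.png

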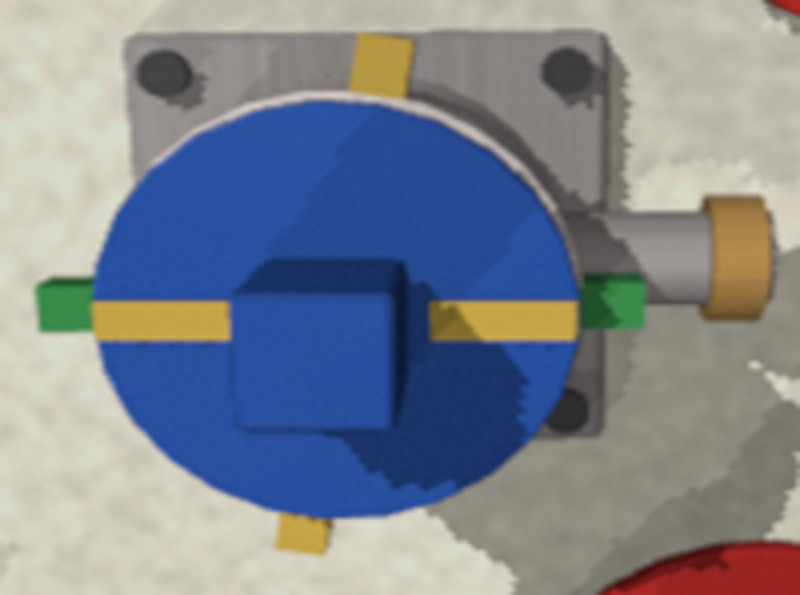

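Compared with the open-mouth pictures, the flange top sits about 13–14 mm above the rim. Locked would be 14 mm, and merely under the lip about 9 mm. The marks line up with the green tabs to about 0.3°. The cover stands in the tray and the bystanders haven't moved, so I'm handing in.

```bash
python3 - <<'E'
from h import *
print(manip.sign_off()); s=telemetry.get_state(); print(s["clock"])
E
```

```text
the job is handed in; nothing more can be done
None
the job is handed in; nothing more can be done
```

I lifted the 94 mm dust cover off the housing and set it knob-up in the tray. I then put the filter cap in at the yellow tabs and pushed it in until the spring read about 12–13 N. I turned it about 80° clockwise, let it spring up, released it and backed off. I handed in at about 23 s of the 70 s; no verdict is reported.

**Last checks:**
- **Lock:** pulling up with the cap's origin at about 73 mm met a firm stop (about -10 N), so it is in the pocket.
- **Alignment:** the cap marks were within about 0.3° of the green tabs.
- **Tray and bystanders:** the cover stands in the tray. The wash bottle, jar, rack and block look unmoved in the pictures.

**Disagreement:** the camera height estimates scattered. The uncorrected ones put the cap's origin at about 65–70 mm, which would fall short of the locked range. Compared against the open-mouth pictures, or scaled by the cap's size in an earlier picture, it came out at about 72 mm or slightly more. That fits the pull test and the spring force.

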